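# Take the drilled vial block out of the vise

### The job

Take the drilled aluminium vial block out of the bench vise: slide the vise's moving jaw well open (it has a knob for this) while the block stays on the vise bed, then lift the block out without tipping it. Finish holding it in the gripper, level and still in the air with its underside at least 15 cm above the table; do not put it down, leave the jaw open and leave the other things on the table where they are.

Things in the scene. Friction and masses are not known exactly. Their poses are not given: they have to be found in the camera images.
- vise: Low grey bench vise, bolted to the table. Origin: on the table, below the shut moving jaw's face; x points to the fixed jaw (away from the moving one), z up. Base x -100 to 86 mm, 76 mm wide, feet to y = +-54 (14 high). Bed top z = 26 mm, the block stands on it. Fixed jaw: face x = 52, to x = 80, top z = 44 mm.
- vise_jaw (a joint): Opening of the moving jaw, m: 0 shut, 0.040 open stop; it slides along the vise's -x. Starts 0 to 2 mm open, 1 to 3 mm off the block's foot. Takes about 5 N and stays where left. Jaw 52 mm long, 76 wide, top z = 44 mm; a 3.5 mm lip on its face (underside z = 37.5) reaches over the block's foot until the jaw has opened about 5 mm.
- jaw_knob (a point): Centre of the top of the black round upright knob on the moving jaw, 84 mm above the table; moves with the jaw. Knob 21 mm diameter, 26 mm tall, on a 14 mm thick neck 14 mm high above the jaw's top. Lies at vise x = -36 mm minus the jaw opening, y = 0.
- vial_block: Aluminium block, three round pockets (25 mm wide, 36 deep, 30 apart) in its top; about 0.45 kg (varies), stands between the jaws. Origin: centre of underside, z up, long side along its y = the vise's y. Foot 50 x 90 mm, 10 high; above it 40 mm (x) by 90 (y); top 58 mm above underside, 40 mm of it above the jaws. Grip across the 40 mm, mid-length; centre of mass near the middle.
- blank: Bystander: undrilled block of the same outer size and shape (solid plain top) standing on the table on either side of the vise. Origin: centre of its underside. To be left alone.
- vial_2: Bystander: small sample vial with white cap, 24 mm diameter, 50 mm tall, standing on the table across the vise from the blank. Origin: centre of its underside. To be left alone.
- screwdriver: Bystander: screwdriver lying on the table, 170 mm long, up to 28 mm high. To be left alone.

How it is judged:
By the outcome, as a careful person would: the job done as asked, in the order asked, and still so for the second after the job is handed in, while the arm keeps its last pose, push and grip.
It also fails if it takes over 45 s, if anything falls off the work surface, if the arm or the gripper's body presses on something with over 40 N, if the wrist force passes 120 N, or if a joint passes its speed limit or range.

### The arm

A 6-joint arm with a two-finger parallel gripper is mounted at the origin on a cart in front of the work surface, level with it; the furniture and walls round the work are solid. World frame = base frame: x ahead of the robot, y to its left, z up, the work surface at z = 0. Lengths are in mm, angles in degrees, forces in N, time in s.
With the tool pointing down it reaches from about 300 to 850 mm from the base axis. Payload 4.2 kg.
Tool frame: the origin (TCP) lies at the very end of the fingers, on their centre line; the grasp point (between the pads) lies 19 mm behind it (env.grasp_offset is the distance from the TCP to the grasp point, in mm); z points along the fingers, y is the line along which they close (so a half turn about z gives the same grasp; the last joint's range is limited). The gripper opens to 91 mm and grips with 3 to 60 N. Pads are 32 mm wide; open, the fingers measure 118 mm over their backs; the gripper's body (76 mm by 178 mm) begins 60 mm behind the grasp point.
Start: joints at [69.099, 18.312, 89.639, -0, 72.044, -1.146], TCP at [194.358, 541.173, 213.976] pointing down, gripper open.
Joint ranges: [-177.97, 177.97], [-48.28, 115.42], [12.27, 149.76], [-77.06, 257.06], [2.81, 150.46], [-146.56, 146.56]. Speed limits (degrees/s): [147.25, 147.25, 180, 180, 180, 180].

### API

Orientations are given as [roll, pitch, yaw] about the fixed x, y, z axes, in that order (R = Rz(yaw) Ry(pitch) Rx(roll)).
In Python, from workcell import env gives the robot as it stands. The module is installed in compiled form; this text tells all that it offers.
- The arm moves only by the tool send_rows, never from a script. Its argument "motion" is a list of rows, each an object of numbers: "tx", "ty", "tz": the shift along the tool's x, y, z in units of 500 mm (1.0 is 500 mm); "rx", "ry", "rz": the turn, a rotation vector about the tool's x, y, z in units of 30 degrees (1.0 is 30 degrees); "gripper": the closure, from -1 (fully open) to 1 (shut). In form: [{"tx": .., "ty": .., "tz": .., "rx": .., "ry": .., "rz": .., "gripper": ..}, ...]. A call has 1 to 12 rows; each row shifts and turns the commanded pose from where the row before left it, along the tool's axes as they then stand; what a row does not reach is not made up. A row lasts 1/8 s, in which the tool goes at most 62.5 mm and 10.7 degrees, less where a joint would pass 70% of its speed; a pose out of reach is approached as far as the arm can. A call with a number of a shift or a turn outside -1 to 1 is refused whole. A call with a gripper value outside its range is refused whole. The fingers move at their own pace and stop on an object; "grip_force" is the grip in N (left out, the last holds). Time passes only in rows, so rows that do not move let the fingers close. It gives the time, the measured TCP pose, the force, the opening and the grip force at its end, in the units of the state.
- env.state(): the state, without advancing time (a new reading comes with each control period).
- env.grab_frame(name): name is "side" or "top" or "wrist"; returns a dict with "frame" (420x560x3 uint8, red, green, blue), "vertical_fov" (degrees; the focal length in pixels is half the picture's height over the tangent of half this angle, whatever the lens; pixels are square), "cx", "cy" (the principal point, pixels), "rvec" (rotation vector, rad) and "tvec" (3), from world to camera coordinates, as OpenCV has them; the wrist camera has in their place "T_tool_cam" (4x4, takes a point from camera to tool coordinates, whose origin is the TCP and whose axes are the flange's). Camera axes: x right, y down, z forward; pixel columns grow to the right and rows downward; lengths in mm; the calibration is good to about 2 mm. A picture is of the moment at which its call begins: read the wrist's pose just before it. There is no depth.
- env.job_done(): hands the job in; it is judged then, once.
The state is a dict: "time_s": time; "qpos": joint angles; "qvel": joint speeds; "effort": joint torques, N m; "ee_pos": TCP position; "ee_rot": TCP orientation; "force": force on the tool from outside, world axes, zero at the start; "torque": the same for the moment, N m; "gripper_width": finger opening in mm; "gripper_force": force on a finger pad.
Only numpy, scipy, OpenCV 4.12 (cv2) and the standard library are available. Lean on these libraries where they do the work, as an engineer would, in place of code of your own. Each camera call takes 0.05 s, during which the arm holds its last target. There are 200 camera calls.

## Working session

There is one attempt and no reset: what is moved stays moved. The work goes in short steps, Python scripts to look and compute and a tool call to move; the robot and the scene stay as the last step left them, time stands still between calls to the robot, and variables do not carry over. Pictures are saved under pics/ and viewed, at most 10 in all, crops included, and the job is handed in when it is done.

Besides the shell and the picture viewer there is one more tool, called after "Call:" in YAML: its name, and indented under it one key for each argument. send_rows: Moves the arm, as the interface text tells. Shifts and turns lie within -1 to 1; 1 stands for 500 mm of shift or 30 degrees of turn. Its arguments: {"type":"object","properties":{"motion":{"type":"array"},"grip_force":{"type":"number"}},"required":["motion"]}

```bash
mkdir -p pics
cat > h.py <<'E'
import numpy as np, cv2
from scipy.spatial.transform import Rotation as R
from workcell import env
def grab(name, save=None):
    s=env.state(); f=env.grab_frame(name)
    if save: cv2.imwrite('pics/'+save, f['frame'][:,:,::-1])
    H=f['frame'].shape[0]; fl=H/2/np.tan(np.radians(f['vertical_fov'])/2)
    f['K']=np.array([[fl,0,f['cx']],[0,fl,f['cy']],[0,0,1]])
    if 'rvec' in f:
        M=R.from_rotvec(np.ravel(f['rvec'])).as_matrix(); f['Rwc']=M.T; f['c']=-M.T@np.ravel(f['tvec'])
    else:
        T=np.array(f['T_tool_cam']); Rt=R.from_euler('xyz',s['ee_rot'],degrees=True).as_matrix()
        f['Rwc']=Rt@T[:3,:3]; f['c']=Rt@T[:3,3]+np.array(s['ee_pos'])
    return f
def ray(f,u,v):
    d=f['Rwc']@np.linalg.inv(f['K'])@[u,v,1]; return f['c'],d/np.linalg.norm(d)
def onz(f,u,v,z):
    c,d=ray(f,u,v); return c+d*(z-c[2])/d[2]
def proj(f,p):
    q=f['K']@(f['Rwc'].T@(np.array(p)-f['c'])); return q[:2]/q[2]
E
python3 - <<'E'
from h import *
s=env.state(); print(s)
for n in('top','side'):
    f=grab(n,n+'0.png'); print(n,f['c'],f['Rwc'][:,2],f['K'][0,0],f['cx'],f['cy'])
print(env.grasp_offset)
E
```

```text
{'time_s': 0.0, 'qpos': array([ 6.90988061e+01,  1.83507585e+01,  8.97064497e+01,  1.25970967e-03,
        7.20441679e+01, -1.14523065e+00]), 'qvel': array([ 0.08648771, -0.04216505,  0.00152885, -0.1565658 ,  0.01327456,
        0.0386676 ]), 'effort': array([-9.52630580e-04, -4.12462556e+01, -2.31972277e+01,  7.27437995e-02,
        4.57263901e-02, -1.17679328e-04]), 'ee_pos': array([194.16277169, 540.68471065, 213.12884016]), 'ee_rot': array([-1.79898668e+02, -3.22360071e-03,  1.60243644e+02]), 'force': array([-0.96006676,  0.21419867,  0.58690828]), 'torque': array([0.02012265, 0.03566033, 0.04240489]), 'gripper_force': 0.0, 'gripper_width': 91.4211475905418}
top [366.25060297  33.56152353 956.21732203] [ 0.14512988 -0.00388118 -0.989405  ] 474.6275931614396 286.2920802696368 210.6554402911404
side [  57.93352645 -562.79373001  514.66947845] [ 0.49510328  0.69439748 -0.52219239] 432.8805605338183 281.99518397623626 207.88609674039003
18.8
```

View pics/top0.png

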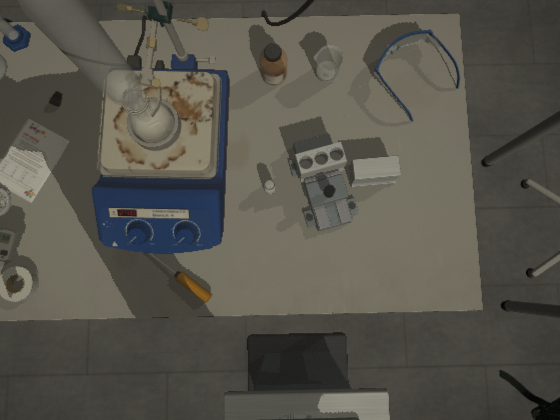

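View pics/side0.png

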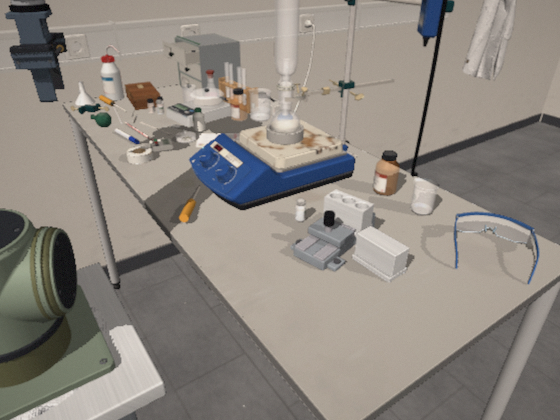

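The top view shows the knob at about (329,190) and the drilled block at (323,157). The blank is to the right at (376,170), the vial to the left at (268,186), and the screwdriver lies near (190,285). The hotplate with tall glassware stands left of the vise. In the side view the knob top is near (329,216).

Run:
```python
from h import *
f=grab('top'); g=grab('side')
im=f['frame']
hsv=cv2.cvtColor(im,cv2.COLOR_RGB2HSV)
x0,y0=312,178
m=(im[y0:205,x0:348].max(2)<55).astype(np.uint8)
n,l,st,ce=cv2.connectedComponentsWithStats(m)
for i in range(1,n):
    if st[i,4]>20: u=ce[i]+[x0,y0]; print('dark',u,st[i],onz(f,*u,84))
ims=g['frame']; x0,y0=315,205
m=(ims[y0:232,x0:345].max(2)<50).astype(np.uint8)
n,l,st,ce=cv2.connectedComponentsWithStats(m)
for i in range(1,n):
    if st[i,4]>20: u=ce[i]+[x0,y0]; print('side dark',u,st[i],onz(g,*u,72))
for nm,u,v,z in [('blk',323,157,84),('blkL',301,162,84),('blkR',345,152,84),('blank',376,167,58),('vial',268,186,50),('screw',195,288,20),('hpR',228,70,120),('hpfr',222,245,60),('footL',308,222,14),('footR',353,212,14)]: print(nm,onz(f,u,v,z).round())
# enlarged crop
cv2.imwrite('pics/c1.png',cv2.resize(im[110:245,240:420,::-1],None,fx=4.4,fy=4.4,interpolation=cv2.INTER_CUBIC))
```

```text
dark [328.66666667 190.56756757] [ 11   7  12  13 111] [530.43869926 -49.85935931  84.        ]
side dark [328.69503546 218.46808511] [  9   6  11  16 141] [528.88059216 -54.62253967  72.        ]
blk [595. -41.  84.]
blkL [586.   0.  84.]
blkR [604. -83.  84.]
blank [ 580. -146.   58.]
vial [548.  65.  50.]
screw [355. 211.  20.]
hpR [756. 133. 120.]
hpfr [435. 153.  60.]
footL [481. -13.  14.]
footR [ 499. -104.   14.]
```

View pics/c1.png

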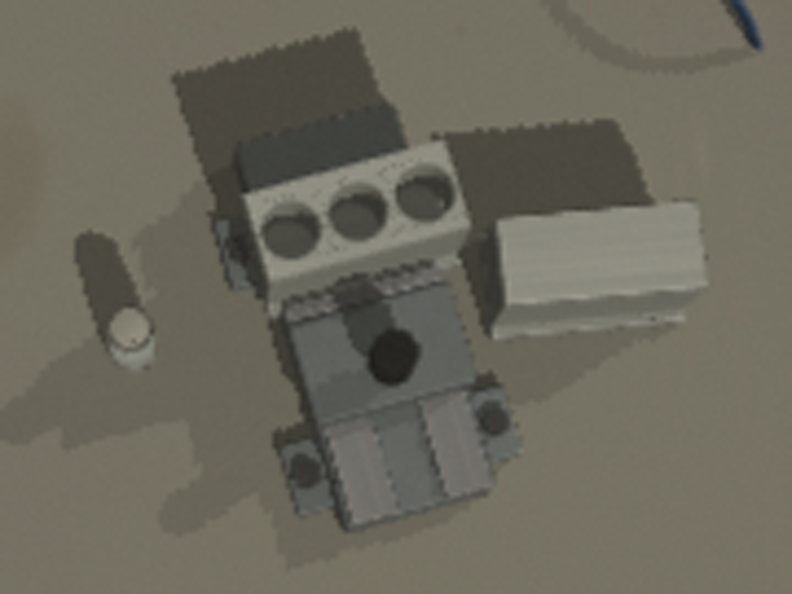

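The crop shows the vise at a yaw of about 12–14°, with the knob dark at crop (392,357) and the block's pockets at (290,228), (357,213) and (425,193). I'll plan an approach that stays in front of the hotplate.

```bash
cat > plan.py <<'E'
from h import *
import json
def plan(wps, step=50, grip=None):
    """wps: list of (x,y,z,yaw); from measured pose; prints rows per leg"""
    s=env.state(); p=np.array(s['ee_pos']); r=R.from_euler('xyz',s['ee_rot'],degrees=True); out=[]
    for x,y,z,yaw in wps:
        t=np.array([x,y,z]); rt=R.from_euler('xyz',[180,0,yaw],degrees=True)
        w=(r.inv()*rt).as_rotvec(degrees=True)
        n=int(max(1,np.ceil(np.linalg.norm(t-p)/step),np.ceil(np.linalg.norm(w)/9)))
        for i in range(n):
            d=np.round(r.inv().apply((t-p)/(n-i))/500,4); ww=np.round((r.inv()*rt).as_rotvec(degrees=True)/30/(n-i),3)
            out.append(dict(zip(('tx','ty','tz','rx','ry','rz'),[*map(float,d),*map(float,ww)])))
            p=p+r.apply(d*500); r=r*R.from_rotvec(ww*30,degrees=True)
    for o in out: print(json.dumps({k:v for k,v in o.items() if abs(v)>1e-4}))
E
python3 -c "
from plan import *
plan([(300,230,240,140),(400,-50,250,103),(500,-50,250,103)])"
```

```text
{"tx": -0.0585, "ty": -0.0734, "tz": -0.0075, "rz": 0.096}
{"tx": -0.0621, "ty": -0.0704, "tz": -0.0075, "rz": 0.096}
{"tx": -0.0655, "ty": -0.0671, "tz": -0.0075, "rz": 0.097}
{"tx": -0.0688, "ty": -0.0637, "tz": -0.0075, "rz": 0.096}
{"tx": -0.072, "ty": -0.0602, "tz": -0.0075, "rx": -0.001, "rz": 0.097}
{"tx": -0.0749, "ty": -0.0565, "tz": -0.0076, "rz": 0.096}
{"tx": -0.0777, "ty": -0.0526, "tz": -0.0075, "rx": -0.001, "rz": 0.097}
{"tx": -0.0855, "ty": -0.0501, "tz": -0.0033, "rz": 0.206}
{"tx": -0.0904, "ty": -0.0406, "tz": -0.0033, "rz": 0.205}
{"tx": -0.0943, "ty": -0.0306, "tz": -0.0033, "rz": 0.206}
{"tx": -0.097, "ty": -0.0203, "tz": -0.0033, "rz": 0.205}
{"tx": -0.0986, "ty": -0.0098, "tz": -0.0034, "rz": 0.206}
{"tx": -0.0991, "ty": 0.0009, "tz": -0.0033, "rz": 0.205}
{"tx": -0.0225, "ty": 0.0974}
{"tx": -0.0225, "ty": 0.0974}
```

Call:
send_rows:
  motion:
    - {"tx": -0.058,"ty": -0.073,"tz": -0.008,"rz": 0.096}
    - {"tx": -0.062,"ty": -0.07,"tz": -0.008,"rz": 0.096}
    - {"tx": -0.066,"ty": -0.067,"tz": -0.008,"rz": 0.096}
    - {"tx": -0.069,"ty": -0.064,"tz": -0.008,"rz": 0.096}
    - {"tx": -0.072,"ty": -0.06,"tz": -0.008,"rz": 0.096}
    - {"tx": -0.075,"ty": -0.056,"tz": -0.008,"rz": 0.096}
    - {"tx": -0.078,"ty": -0.053,"tz": -0.008,"rz": 0.096}

```text
invalid input at $.motion[0]: expected keys tx, ty, tz, rx, ry, rz, gripper
```

Call:
send_rows:
  motion:
    - {"tx": -0.086,"ty": -0.05,"tz": -0.003,"rz": 0.205}
    - {"tx": -0.09,"ty": -0.041,"tz": -0.003,"rz": 0.205}
    - {"tx": -0.094,"ty": -0.031,"tz": -0.003,"rz": 0.205}
    - {"tx": -0.097,"ty": -0.02,"tz": -0.003,"rz": 0.205}
    - {"tx": -0.099,"ty": -0.01,"tz": -0.003,"rz": 0.205}
    - {"tx": -0.099,"ty": 0.001,"tz": -0.003,"rz": 0.205}
    - {"tx": -0.022,"ty": 0.097}
    - {"tx": -0.022,"ty": 0.097}
    - {"tx": 0}

```text
invalid input at $.motion[0]: expected keys tx, ty, tz, rx, ry, rz, gripper
```

Run:
```python
from h import *
s=env.state(); print(s['ee_pos'],s['ee_rot'],s['qpos'].round(1),s['force'],s['time_s'])
f=grab('wrist','w1.png'); print(f['c'],f['Rwc'],f['K'][0,0],proj(f,[530,-50,84]),proj(f,[592,-36,84]))
```

```text
[194.27137911 540.88245432 213.47573129] [-1.79942777e+02 -1.03908653e-03  1.60242007e+02] [69.1 18.3 89.7 -0.  72.  -1.1] [-0.39272262  0.09864948 -0.37257391] 0.2
[124.22238589 565.47694201 383.36831543] [[ 0.33852377  0.9077664   0.24771318]
 [ 0.94095708 -0.32624859 -0.09034169]
 [-0.00119307  0.26367028 -0.96461213]] 289.0880462565881 [ -7.48200872 529.59559429] [ 22.84163428 552.38624989]
```

View pics/w1.png

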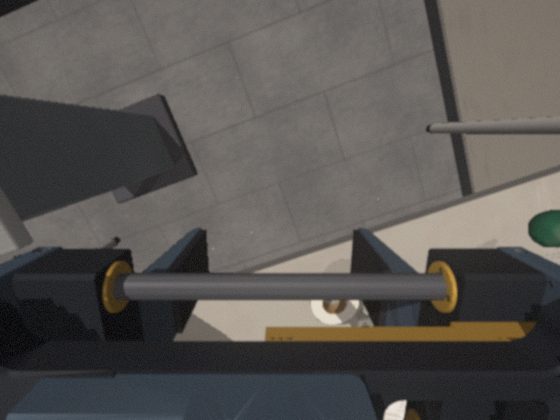

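The move was refused because each row needs all seven keys. The wrist picture shows the floor and the gripper fingers at (190,260) and (370,260).

Call:
send_rows:
  motion:
    - {"tx": -0.058,"ty": -0.073,"tz": -0.008,"rx": 0,"ry": 0,"rz": 0.096,"gripper": -1}
    - {"tx": -0.062,"ty": -0.07,"tz": -0.008,"rx": 0,"ry": 0,"rz": 0.096,"gripper": -1}
    - {"tx": -0.066,"ty": -0.067,"tz": -0.008,"rx": 0,"ry": 0,"rz": 0.096,"gripper": -1}
    - {"tx": -0.069,"ty": -0.064,"tz": -0.008,"rx": 0,"ry": 0,"rz": 0.096,"gripper": -1}
    - {"tx": -0.072,"ty": -0.06,"tz": -0.008,"rx": 0,"ry": 0,"rz": 0.096,"gripper": -1}
    - {"tx": -0.075,"ty": -0.056,"tz": -0.008,"rx": 0,"ry": 0,"rz": 0.096,"gripper": -1}
    - {"tx": -0.078,"ty": -0.053,"tz": -0.008,"rx": 0,"ry": 0,"rz": 0.096,"gripper": -1}

```text
time_s: 1.12
ee_pos: [300.8, 229.2, 242.2]
ee_rot: [180.0, 0.0, 140.0]
force: [0.9, 0.2, 0.6]
gripper_width: 91.5
gripper_force: 0.0
```

Call:
send_rows:
  motion:
    - {"tx": -0.086,"ty": -0.05,"tz": -0.003,"rx": 0,"ry": 0,"rz": 0.205,"gripper": -1}
    - {"tx": -0.09,"ty": -0.041,"tz": -0.003,"rx": 0,"ry": 0,"rz": 0.205,"gripper": -1}
    - {"tx": -0.094,"ty": -0.031,"tz": -0.003,"rx": 0,"ry": 0,"rz": 0.205,"gripper": -1}
    - {"tx": -0.097,"ty": -0.02,"tz": -0.003,"rx": 0,"ry": 0,"rz": 0.205,"gripper": -1}
    - {"tx": -0.099,"ty": -0.01,"tz": -0.003,"rx": 0,"ry": 0,"rz": 0.205,"gripper": -1}
    - {"tx": -0.099,"ty": 0.001,"tz": -0.003,"rx": 0,"ry": 0,"rz": 0.205,"gripper": -1}
    - {"tx": -0.022,"ty": 0.097,"tz": 0,"rx": 0,"ry": 0,"rz": 0,"gripper": -1}
    - {"tx": -0.022,"ty": 0.097,"tz": 0,"rx": 0,"ry": 0,"rz": 0,"gripper": -1}
    - {"tx": 0,"ty": 0,"tz": 0,"rx": 0,"ry": 0,"rz": 0,"gripper": -1}
    - {"tx": 0,"ty": 0,"tz": 0,"rx": 0,"ry": 0,"rz": 0,"gripper": -1}

```text
time_s: 2.38
ee_pos: [499.7, -48.6, 250.5]
ee_rot: [-179.9, -0.0, 103.2]
force: [0.2, 0.9, 0.1]
gripper_width: 91.1
gripper_force: 0.0
```

Run:
```python
from h import *
s=env.state(); print(s['ee_pos'],s['ee_rot'],s['qpos'].round(1),s['force'],s['time_s'])
f=grab('wrist','w2.png'); print(f['c'],f['K'][0,0],proj(f,[530,-50,84]),proj(f,[592,-36,84]))
```

```text
[499.69453288 -48.55528185 250.50705178] [-1.79901373e+02 -3.57430069e-02  1.03195533e+02] [ -6.9  10.5  95.1  -0.   74.6 -20.1] [0.23945063 0.93443179 0.09401648] 2.375
[483.0227063   23.20883824 420.4446208 ] 289.0880462565881 [304.28561313 203.07767487] [357.37951611 203.50556398]
```

View pics/w2.png

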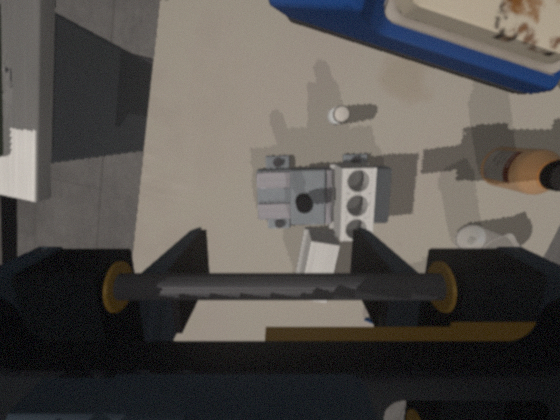

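The wrist view shows the knob at (304,203), matching its projection, and the block's pockets at (358,181), (357,204) and (356,229).

Run:
```python
from plan import *
f=grab('wrist'); im=f['frame']; 
def blobs(x0,x1,y0,y1,th,z,a=60):
    m=(im[y0:y1,x0:x1].max(2)<th).astype(np.uint8); n,l,st,ce=cv2.connectedComponentsWithStats(m)
    for i in range(1,n):
        if st[i,4]>a: print(st[i],ce[i]+[x0,y0],onz(f,*(ce[i]+[x0,y0]),z).round(1))
blobs(290,320,188,220,45,82)
print()
blobs(340,374,170,238,100,84)
# white block top: min area rect
m=(im[150:245,325:385].min(2)>110).astype(np.uint8)
c=max(cv2.findContours(m,0,2)[0],key=cv2.contourArea); b=cv2.boxPoints(cv2.minAreaRect(c))+[325,150]
P=np.array([onz(f,*q,84) for q in b]); print(b,P.round(1)); 
a,c=onz(f,358,181,84),onz(f,356,229,84); print(a,c,np.degrees(np.arctan2(*(a-c)[[1,0]]))-90)
plan([(530,-50,130,103)])
```

```text
[  7   6  15  18 167] [303.74850299 202.0239521 ] [529.2 -49.3  82. ]

[  9   1  15  20 227] [356.37444934 180.72687225] [582.6 -10.   84. ]
[  8  27  15  18 221] [355.28959276 205.3800905 ] [590.2 -38.8  84. ]
[  7  51  27  17 303] [357.94719472 230.61056106] [602.8 -68.7  84. ]
[[324.57614517 240.64946747]
 [326.32162857 163.84821606]
 [385.74548721 165.19875336]
 [384.00000381 242.00000763]] [[566.4 -90.8  84. ]
 [543.    1.   84. ]
 [610.3  15.1  84. ]
 [638.7 -75.6  84. ]]
[584.54904799  -9.82859919  84.        ] [599.83626203 -67.25579015  84.        ] 14.90654065331799
{"tx": -0.0056, "ty": 0.0197, "tz": 0.0807, "rz": 0.002}
{"tx": -0.0056, "ty": 0.0197, "tz": 0.0807, "rz": 0.002}
{"tx": -0.0057, "ty": 0.0197, "tz": 0.0808, "rx": -0.001, "rz": 0.002}
```

Knob is at about (530,-50), yaw about 14°. I'll go above it with the gripper partly closed.

Call:
send_rows:
  motion:
    - {"tx": -0.005,"ty": 0.019,"tz": 0.08,"rx": 0,"ry": 0,"rz": -0.027,"gripper": 0.0}
    - {"tx": -0.005,"ty": 0.019,"tz": 0.08,"rx": 0,"ry": 0,"rz": 0,"gripper": 0.0}
    - {"tx": -0.005,"ty": 0.02,"tz": 0.07,"rx": 0,"ry": 0,"rz": 0,"gripper": 0.0}
    - {"tx": 0,"ty": 0,"tz": 0,"rx": 0,"ry": 0,"rz": 0,"gripper": 0.0}
    - {"tx": 0,"ty": 0,"tz": 0,"rx": 0,"ry": 0,"rz": 0,"gripper": 0.0}

```text
time_s: 3.1
ee_pos: [530.6, -49.1, 137.6]
ee_rot: [179.9, 0.0, 104.0]
force: [1.1, -0.1, 0.2]
gripper_width: 46.2
gripper_force: 0.0
```

Run:
```python
from h import *
s=env.state(); print(s['ee_pos'],s['ee_rot'],s['gripper_width'])
f=grab('wrist','w3.png'); print(proj(f,[530,-50,84]),proj(f,[592,-36,84]),proj(f,s['ee_pos']))
```

```text
[530.64516236 -49.06718445 137.56810572] [1.79888317e+02 3.95129695e-02 1.04002270e+02] 46.156990932786925
[278.58083997 226.83174309] [356.53928657 228.41345246] [279.8184776  252.51664863]
```

View pics/w3.png

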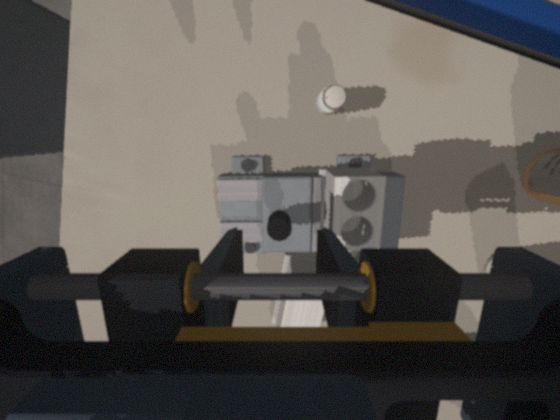

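Knob (279,225) and middle pocket (358,230) match predictions; jaws are aligned. I'll narrow the opening slightly, descend, and close gently.

Call:
send_rows:
  motion:
    - {"tx": 0,"ty": 0,"tz": 0.0,"rx": 0,"ry": 0,"rz": 0,"gripper": 0.16}
    - {"tx": 0,"ty": 0,"tz": 0.06,"rx": 0,"ry": 0,"rz": 0,"gripper": 0.16}
    - {"tx": 0,"ty": 0,"tz": 0.05,"rx": 0,"ry": 0,"rz": 0,"gripper": 0.16}
    - {"tx": 0,"ty": 0,"tz": 0.03,"rx": 0,"ry": 0,"rz": 0,"gripper": 0.16}
    - {"tx": 0,"ty": 0,"tz": 0.02,"rx": 0,"ry": 0,"rz": 0,"gripper": 0.16}
    - {"tx": 0,"ty": 0,"tz": 0,"rx": 0,"ry": 0,"rz": 0,"gripper": 0.16}

```text
time_s: 3.9
ee_pos: [530.5, -49.1, 55.9]
ee_rot: [-180.0, -0.0, 104.0]
force: [-0.0, 0.7, 0.5]
gripper_width: 38.3
gripper_force: 0.0
```

Call:
send_rows:
  grip_force: 12
  motion:
    - {"tx": 0,"ty": 0,"tz": 0,"rx": 0,"ry": 0,"rz": 0,"gripper": 0.5}
    - {"tx": 0,"ty": 0,"tz": 0,"rx": 0,"ry": 0,"rz": 0,"gripper": 0.7}
    - {"tx": 0,"ty": 0,"tz": 0,"rx": 0,"ry": 0,"rz": 0,"gripper": 0.7}
    - {"tx": 0,"ty": 0,"tz": 0,"rx": 0,"ry": 0,"rz": 0,"gripper": 0.7}

```text
time_s: 4.4
ee_pos: [530.6, -49.2, 56.6]
ee_rot: [180.0, 0.0, 104.0]
force: [-1.1, -1.7, 5.1]
gripper_width: 20.4
gripper_force: 12.0
```

Call:
send_rows:
  motion:
    - {"tx": 0,"ty": -0.006,"tz": 0,"rx": 0,"ry": 0,"rz": 0,"gripper": 0.7}
    - {"tx": 0,"ty": -0.008,"tz": 0,"rx": 0,"ry": 0,"rz": 0,"gripper": 0.7}
    - {"tx": 0,"ty": -0.008,"tz": 0,"rx": 0,"ry": 0,"rz": 0,"gripper": 0.7}

```text
time_s: 4.78
ee_pos: [522.5, -51.4, 56.6]
ee_rot: [179.6, 0.1, 104.0]
force: [4.1, 2.9, 1.3]
gripper_width: 20.6
gripper_force: 12.0
```

Call:
send_rows:
  motion:
    - {"tx": 0,"ty": -0.008,"tz": 0,"rx": 0,"ry": 0,"rz": 0,"gripper": 0.7}
    - {"tx": 0,"ty": -0.008,"tz": 0,"rx": 0,"ry": 0,"rz": 0,"gripper": 0.7}
    - {"tx": 0,"ty": -0.008,"tz": 0,"rx": 0,"ry": 0,"rz": 0,"gripper": 0.7}
    - {"tx": 0,"ty": -0.008,"tz": 0,"rx": 0,"ry": 0,"rz": 0,"gripper": 0.7}
    - {"tx": 0,"ty": -0.008,"tz": 0,"rx": 0,"ry": 0,"rz": 0,"gripper": 0.7}
    - {"tx": 0,"ty": -0.008,"tz": 0,"rx": 0,"ry": 0,"rz": 0,"gripper": 0.7}
    - {"tx": 0,"ty": 0,"tz": 0,"rx": 0,"ry": 0,"rz": 0,"gripper": 0.7}

```text
time_s: 5.65
ee_pos: [498.6, -57.5, 56.6]
ee_rot: [179.7, 0.1, 104.0]
force: [5.0, 0.8, 1.9]
gripper_width: 20.3
gripper_force: 12.0
```

Call:
send_rows:
  motion:
    - {"tx": 0,"ty": -0.006,"tz": 0,"rx": 0,"ry": 0,"rz": 0,"gripper": 0.7}
    - {"tx": 0,"ty": 0,"tz": 0,"rx": 0,"ry": 0,"rz": 0,"gripper": 0.7}
    - {"tx": 0,"ty": 0,"tz": 0,"rx": 0,"ry": 0,"rz": 0,"gripper": 0.16}
    - {"tx": 0,"ty": 0,"tz": 0,"rx": 0,"ry": 0,"rz": 0,"gripper": 0.16}
    - {"tx": 0,"ty": 0,"tz": 0,"rx": 0,"ry": 0,"rz": 0,"gripper": 0.16}
    - {"tx": 0,"ty": 0,"tz": -0.03,"rx": 0,"ry": 0,"rz": 0,"gripper": 0.16}
    - {"tx": 0,"ty": 0,"tz": -0.06,"rx": 0,"ry": 0,"rz": 0,"gripper": 0.16}
    - {"tx": 0,"ty": 0,"tz": -0.1,"rx": 0,"ry": 0,"rz": 0,"gripper": -0.4}
    - {"tx": 0,"ty": 0,"tz": -0.06,"rx": 0,"ry": 0,"rz": 0,"gripper": -0.6}
    - {"tx": 0,"ty": 0,"tz": 0,"rx": 0,"ry": 0,"rz": 0,"gripper": -0.6}
    - {"tx": 0,"ty": 0,"tz": 0,"rx": 0,"ry": 0,"rz": 0,"gripper": -0.6}

```text
time_s: 7.02
ee_pos: [492.9, -58.2, 180.5]
ee_rot: [-179.9, -0.0, 104.0]
force: [-0.2, 0.6, -0.5]
gripper_width: 72.7
gripper_force: 0.0
```

Run:
```python
from h import *
s=env.state(); print(s['ee_pos'],s['ee_rot'],s['gripper_width'])
f=grab('wrist','w4.png'); print(proj(f,[495,-58,84]),proj(f,[592,-36,84]))
cv2.imwrite('pics/w4c.png',cv2.resize(f['frame'][120:260,200:400,::-1],None,fx=4,fy=4,interpolation=cv2.INTER_CUBIC))
```

```text
[492.8630891  -58.1590375  180.50012378] [-1.79930803e+02 -3.25107758e-02  1.03994205e+02] 72.6506453129479
[282.04937292 212.32171087] [385.86791259 214.44455848]
```

View pics/w4c.png

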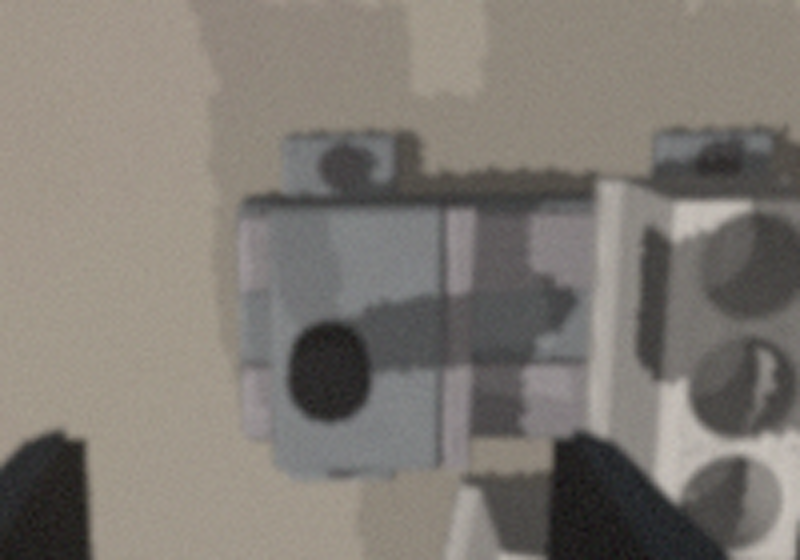

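The jaw is open, with the knob at crop (330,370) and clear bed between the jaw and the block's foot. The middle pocket's rim centre is about (744,388) in the crop, which is (386,217) in the full image.

Run:
```python
from plan import *
f=grab('wrist'); a=onz(f,386,217,84); print(a)
plan([(a[0],a[1],140,104),(a[0],a[1],53,104)])
```

```text
[592.37907809 -38.22066426  84.        ]
{"tx": -0.0032, "ty": 0.0678, "tz": 0.0263, "rx": -0.002, "ry": -0.001}
{"tx": -0.0032, "ty": 0.0678, "tz": 0.0264, "rx": -0.002, "ry": -0.001}
{"tx": -0.0032, "ty": 0.0677, "tz": 0.0264, "rx": -0.001}
{"tz": 0.087}
{"tz": 0.087}
```

Call:
send_rows:
  motion:
    - {"tx": -0.003,"ty": 0.068,"tz": 0.026,"rx": 0,"ry": 0,"rz": 0,"gripper": -0.6}
    - {"tx": -0.003,"ty": 0.068,"tz": 0.026,"rx": 0,"ry": 0,"rz": 0,"gripper": -0.6}
    - {"tx": -0.003,"ty": 0.068,"tz": 0.026,"rx": 0,"ry": 0,"rz": 0,"gripper": -0.6}
    - {"tx": 0,"ty": 0,"tz": 0.05,"rx": 0,"ry": 0,"rz": 0,"gripper": -0.6}
    - {"tx": 0,"ty": 0,"tz": 0.05,"rx": 0,"ry": 0,"rz": 0,"gripper": -0.6}
    - {"tx": 0,"ty": 0,"tz": 0.04,"rx": 0,"ry": 0,"rz": 0,"gripper": -0.6}
    - {"tx": 0,"ty": 0,"tz": 0.03,"rx": 0,"ry": 0,"rz": 0,"gripper": -0.6}
    - {"tx": 0,"ty": 0,"tz": 0,"rx": 0,"ry": 0,"rz": 0,"gripper": -0.6}

```text
time_s: 8.12
ee_pos: [592.6, -37.8, 55.2]
ee_rot: [-179.8, -0.1, 104.0]
force: [-0.4, -0.4, 0.9]
gripper_width: 73.0
gripper_force: 0.0
```

Call:
send_rows:
  grip_force: 10
  motion:
    - {"tx": 0,"ty": 0,"tz": 0,"rx": 0,"ry": 0,"rz": 0,"gripper": -0.1}
    - {"tx": 0,"ty": 0,"tz": 0,"rx": 0,"ry": 0,"rz": 0,"gripper": 0.2}
    - {"tx": 0,"ty": 0,"tz": 0,"rx": 0,"ry": 0,"rz": 0,"gripper": 0.5}
    - {"tx": 0,"ty": 0,"tz": 0,"rx": 0,"ry": 0,"rz": 0,"gripper": 0.5}
    - {"tx": 0,"ty": 0,"tz": 0,"rx": 0,"ry": 0,"rz": 0,"gripper": 0.5}

```text
time_s: 8.75
ee_pos: [593.6, -38.0, 57.5]
ee_rot: [-180.0, 0.0, 104.0]
force: [-1.7, -0.5, 4.7]
gripper_width: 40.2
gripper_force: 10.0
```

Width 40.2 mm, so the block is gripped. I'll firm up the grip and lift slowly at first.

Call:
send_rows:
  grip_force: 40
  motion:
    - {"tx": 0,"ty": 0,"tz": 0,"rx": 0,"ry": 0,"rz": 0,"gripper": 0.5}
    - {"tx": 0,"ty": 0,"tz": 0,"rx": 0,"ry": 0,"rz": 0,"gripper": 0.5}
    - {"tx": 0,"ty": 0,"tz": -0.008,"rx": 0,"ry": 0,"rz": 0,"gripper": 0.5}
    - {"tx": 0,"ty": 0,"tz": -0.012,"rx": 0,"ry": 0,"rz": 0,"gripper": 0.5}
    - {"tx": 0,"ty": 0,"tz": -0.012,"rx": 0,"ry": 0,"rz": 0,"gripper": 0.5}

```text
time_s: 9.38
ee_pos: [593.5, -37.9, 72.7]
ee_rot: [-180.0, -0.0, 104.0]
force: [-0.3, 0.4, -4.9]
gripper_width: 39.6
gripper_force: 40.0
```

Call:
send_rows:
  motion:
    - {"tx": 0,"ty": 0,"tz": -0.02,"rx": 0,"ry": 0,"rz": 0,"gripper": 0.5}
    - {"tx": 0,"ty": 0,"tz": -0.04,"rx": 0,"ry": 0,"rz": 0,"gripper": 0.5}
    - {"tx": 0,"ty": 0,"tz": -0.06,"rx": 0,"ry": 0,"rz": 0,"gripper": 0.5}
    - {"tx": 0,"ty": 0,"tz": -0.06,"rx": 0,"ry": 0,"rz": 0,"gripper": 0.5}
    - {"tx": 0,"ty": 0,"tz": -0.06,"rx": 0,"ry": 0,"rz": 0,"gripper": 0.5}
    - {"tx": 0,"ty": 0,"tz": -0.05,"rx": 0,"ry": 0,"rz": 0,"gripper": 0.5}
    - {"tx": 0,"ty": 0,"tz": -0.03,"rx": 0,"ry": 0,"rz": 0,"gripper": 0.5}
    - {"tx": 0,"ty": 0,"tz": 0,"rx": 0,"ry": 0,"rz": 0,"gripper": 0.5}
    - {"tx": 0,"ty": 0,"tz": 0,"rx": 0,"ry": 0,"rz": 0,"gripper": 0.5}
    - {"tx": 0,"ty": 0,"tz": 0,"rx": 0,"ry": 0,"rz": 0,"gripper": 0.5}

```text
time_s: 10.62
ee_pos: [593.1, -37.9, 231.6]
ee_rot: [-179.9, -0.1, 104.0]
force: [-0.4, -0.3, -5.3]
gripper_width: 39.5
gripper_force: 40.0
```

Run:
```python
from h import *
s=env.state(); print(s['ee_pos'],s['ee_rot'],s['gripper_width'],s['torque'])
f=grab('side','s2.png')
cv2.imwrite('pics/s2c.png',cv2.resize(f['frame'][90:290,250:450,::-1],None,fx=3,fy=3,interpolation=cv2.INTER_CUBIC))
```

```text
[593.09985961 -37.94106375 231.59905703] [-1.79861762e+02 -5.20005492e-02  1.03991507e+02] 39.49337135812043 [-0.08944166  0.00823218  0.04533879]
```

View pics/s2c.png

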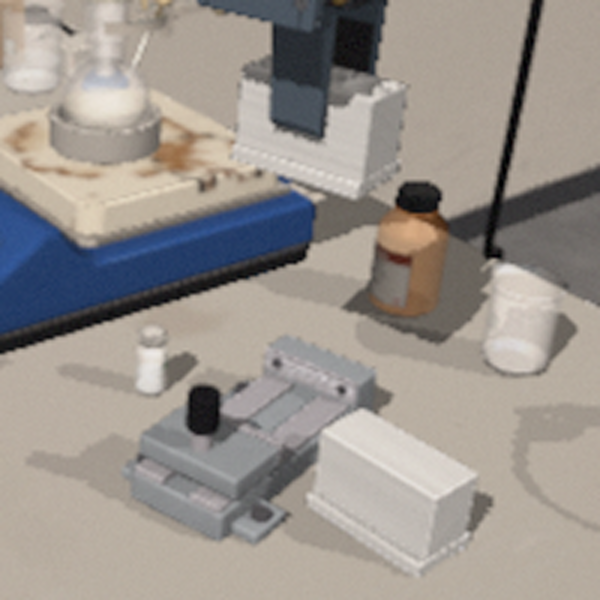

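The crop shows the block level in the gripper at (320,130), with the jaw open, knob at (203,410). The vial at (152,360) and blank at (395,490) have not moved. The block's underside is about 200 mm up.

```bash
python3 -c "
from workcell import env
print(env.job_done())"
```

```text
the job is handed in; nothing more can be done
None
```

The job is handed in: the jaw is about 36 mm open, and the vial block is held level and still in the gripper with its underside about 200 mm above the table; the blank and vial were not touched, and the arm passed well above the screwdriver.

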